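Release the latched key of a bench control box

TASK

One of the four push-push keys on the grey control box has been left latched down, so its output is still switched on. With a fingertip, tap all four keys lightly, one after the other from left to right, without latching or releasing any of them; only then press the one that you found latched fully home, hold it there for a moment and let go, so that it pops up and all four keys stand up. Grasp and lift nothing, and leave the dropper bottle, the dish and the tape roll where they are.

Things in the scene. Friction and masses are not known exactly. Their poses are not given: they have to be found in the camera images.
- control_box: Grey bench control box, fixed to the worktop, 112 (front to back) x 210 (along the row) x 52 mm high. Origin: on the worktop, 6 mm in front of the middle of its underside. Its x axis points to its back (four flat black output sockets), away from the robot, its y axis along the key row to the left as seen from the robot, z up. Four identical white square keys stand in a row on its top, 6 mm in front of the origin (x = -6 mm), at y = +69, +23, -23 and -69 mm.
- key_a_unit: Socket of key a: a black 34 mm square frame, 3 mm high, on top of the control box. Origin: centre of the frame at the box's top face (52 mm above the worktop); axes parallel to the box's. It carries a key whose cap is 24.5 mm square with a flat top; the middle of the cap's top lies straight above the origin, 17.5 mm above it less the key's joint value. The letters say nothing about the order: a key may sit at any of the four places, 46 mm apart.
- key_a (a joint): How far key a is down, in m: 0 = fully up, 0.0108 = pushed home on its stop. Sprung: it starts to move at about 2 N, needs about 0.5 N more per mm, 7 N at the stop. Up keys rest at 0; pushing one past 0.008 counts as latching it. The latched key rests near 0.0052, gives way only above 4 N, stays latched if pushed less than 0.007; pushed home, held there 0.2 s and let go, it comes up to 0.
- key_b_unit: Socket of key b: a black 34 mm square frame, 3 mm high, on top of the control box. Origin: centre of the frame at the box's top face (52 mm above the worktop); axes parallel to the box's. It carries a key whose cap is 24.5 mm square with a flat top; the middle of the cap's top lies straight above the origin, 17.5 mm above it less the key's joint value. The letters say nothing about the order: a key may sit at any of the four places, 46 mm apart.
- key_b (a joint): How far key b is down, in m: 0 = fully up, 0.0108 = pushed home on its stop. Sprung: it starts to move at about 2 N, needs about 0.5 N more per mm, 7 N at the stop. Up keys rest at 0; pushing one past 0.008 counts as latching it. The latched key rests near 0.0052, gives way only above 4 N, stays latched if pushed less than 0.007; pushed home, held there 0.2 s and let go, it comes up to 0.
- key_c_unit: Socket of key c: a black 34 mm square frame, 3 mm high, on top of the control box. Origin: centre of the frame at the box's top face (52 mm above the worktop); axes parallel to the box's. It carries a key whose cap is 24.5 mm square with a flat top; the middle of the cap's top lies straight above the origin, 17.5 mm above it less the key's joint value. The letters say nothing about the order: a key may sit at any of the four places, 46 mm apart.
- key_c (a joint): How far key c is down, in m: 0 = fully up, 0.0108 = pushed home on its stop. Sprung: it starts to move at about 2 N, needs about 0.5 N more per mm, 7 N at the stop. Up keys rest at 0; pushing one past 0.008 counts as latching it. The latched key rests near 0.0052, gives way only above 4 N, stays latched if pushed less than 0.007; pushed home, held there 0.2 s and let go, it comes up to 0.
- key_d_unit: Socket of key d: a black 34 mm square frame, 3 mm high, on top of the control box. Origin: centre of the frame at the box's top face (52 mm above the worktop); axes parallel to the box's. It carries a key whose cap is 24.5 mm square with a flat top; the middle of the cap's top lies straight above the origin, 17.5 mm above it less the key's joint value. The letters say nothing about the order: a key may sit at any of the four places, 46 mm apart.
- key_d (a joint): How far key d is down, in m: 0 = fully up, 0.0108 = pushed home on its stop. Sprung: it starts to move at about 2 N, needs about 0.5 N more per mm, 7 N at the stop. Up keys rest at 0; pushing one past 0.008 counts as latching it. The latched key rests near 0.0052, gives way only above 4 N, stays latched if pushed less than 0.007; pushed home, held there 0.2 s and let go, it comes up to 0.
- dropper_bottle: Bystander, loose: amber dropper bottle, 27 mm across, 78 mm tall, left of the box. Origin: centre of its underside, z up.
- petri_dish: Bystander, loose: clear lidded dish, 66 mm across, 16 mm high, in front of the box. Origin: centre of its underside.
- tape_roll: Bystander, loose: roll of labelling tape lying flat, 66 mm across, 15 mm high, right of the box. Origin: centre of its underside.
Mind the look-alikes: they are no part of the job. Of the things shaped like the control_box, the grey one is meant.

How it is judged:
By the outcome, as a careful person would: the job done as asked, in the order asked, and still so for the second after the job is handed in, with the robot touching nothing.
It also fails if it takes over 48 s, if anything falls off the work surface, if the arm or the gripper's body presses on something with over 40 N, if the wrist force passes 120 N, or if a joint passes its speed limit or range.

ROBOT

A 6-joint arm with a two-finger parallel gripper is mounted at the origin on a cart in front of the work surface, level with it; the furniture and walls round the work are solid. World frame = base frame: x ahead of the robot, y to its left, z up, the work surface at z = 0. Lengths are in mm, angles in rad, forces in N, time in s.
With the tool pointing down it reaches from about 275 to 1000 mm from the base axis. Payload 8.4 kg.
Tool frame: the origin (TCP) lies where the fingers leave the gripper's body, on its centre line; the fingertips stand 73 mm ahead of it and the grasp point (between the pads) lies 54 mm ahead of it (grip_point_offset is the distance from the TCP to the grasp point, in mm); z points along the fingers, y is the direction in which the jaws open and shut (so a half turn about z gives the same grasp; the last joint's range is limited). The gripper opens to 85 mm and grips with 20 to 120 N. Pads are 22 mm wide; open, the fingers measure 114 mm over their backs; the gripper's body (76 mm by 85 mm) begins 54 mm behind the grasp point. The pads swing forward as they close: fully open they stand 13 mm farther back than shut.
Start: joints at [1.156, 0.353, 1.633, -0, 1.155, -0.002], TCP at [250.734, 572.504, 303.881] pointing down, gripper open.
Joint ranges: [-2.63, 2.63], [-0.92, 2.1], [0.06, 2.66], [-1.3, 4.44], [0, 2.69], [-3.02, 3.02]. Speed limits (rad/s): [2.22, 2.22, 2.79, 3.14, 3.14, 3.14].

INTERFACE

Orientations are given as [roll, pitch, yaw] about the fixed x, y, z axes, in that order (R = Rz(yaw) Ry(pitch) Rx(roll)).
In Python, from rig import sense, grab_frame, sign_off, grip_point_offset gives the robot as it stands. The module is installed in compiled form; this text tells all that it offers.
- The arm moves only by the tool drive_tool, never from a script. Its argument "targets" is one flat list of numbers, 7 for each row, row after row: the shift along the tool's x, y, z in m, then the turn, a rotation vector about the tool's x, y, z in rad, then the opening, from 0 (shut) to 1 (fully open). In form: [tx, ty, tz, wx, wy, wz, grip, tx, ty, tz, wx, wy, wz, grip, ...]. A call has 1 to 12 rows; each row is the pose to reach, as a shift and turn from the pose commanded when the call began, along the tool's axes at that moment; what a row does not reach only later rows make up. A row lasts 1/12 s, in which the tool goes at most 41.7 mm and 7.16 degrees, less where a joint would pass 70% of its speed; a pose out of reach is approached as far as the arm can. A call with a gripper value outside its range is refused whole. The fingers move at their own pace and stop on an object; "force" is the grip in N (left out, the last holds). Time passes only in rows, so rows that repeat a pose let the fingers close. It gives the time, the measured TCP pose, the force and the opening at its end, in the units of the state.
- sense(): the state, without advancing time (a new reading comes with each control period).
- grab_frame(name): name is "scene" or "top" or "wrist"; returns a dict with "color" (384x512x3 uint8, blue, green, red), "vertical_fov" (degrees; the focal length in pixels is half the picture's height over the tangent of half this angle, whatever the lens; pixels are square), "cx", "cy" (the principal point, pixels), "world_from_camera" (4x4, takes a point from camera to world coordinates). Camera axes: x right, y down, z forward; pixel columns grow to the right and rows downward; lengths in mm; the calibration is good to about 2 mm. A picture is of the moment at which its call begins. There is no depth.
- sign_off(): hands the job in, once; it reports no verdict.
The state is a dict: "clock": time; "qpos": joint angles; "qvel": joint speeds; "joint_efforts": joint torques, N m; "eef_pos": TCP position; "tcp_rot": TCP orientation; "contact_force": force on the tool from outside, world axes, zero at the start; "wrist_torque": the same for the moment, N m; "opening": opening from 0.0 (shut) to 1.0 (fully open).
Only numpy, scipy, OpenCV 4.12 (cv2) and the standard library are available. Lean on these libraries where they do the work, as an engineer would, in place of code of your own. Each camera call takes 0.05 s, during which the arm holds its last target. There are 200 camera calls.

## Working session

There is one attempt and no reset: what is moved stays moved. The work goes in short steps, Python scripts to look and compute and a tool call to move; the robot and the scene stay as the last step left them, time stands still between calls to the robot, and variables do not carry over. Pictures are saved under pics/ and viewed, about 8 in all and at most 12, crops included, and the job is handed in when it is done.

Besides the shell and the picture viewer there is one more tool, called after "Call:" by a JSON object that holds its "fn" and its "kwargs", one argument or row to a line. drive_tool: Moves the arm, as the interface text tells. Its arguments: {"type":"object","properties":{"targets":{"type":"array"},"force":{"type":"number"}},"required":["targets"]}

```bash
mkdir -p pics; cat > h.py <<'E'
import numpy as np, cv2
from rig import sense, grab_frame, sign_off, grip_point_offset
def ray(f,u,v):
    fl=192/np.tan(np.radians(f["vertical_fov"])/2); T=np.array(f["world_from_camera"])
    return T[:3,3], T[:3,:3]@np.array([(u-f["cx"])/fl,(v-f["cy"])/fl,1])
def onz(f,u,v,z):
    o,d=ray(f,u,v); return o+d*(z-o[2])/d[2]
def px(f,p):
    fl=192/np.tan(np.radians(f["vertical_fov"])/2); T=np.array(f["world_from_camera"])
    c=T[:3,:3].T@(np.array(p)-T[:3,3]); return c[0]/c[2]*fl+f["cx"],c[1]/c[2]*fl+f["cy"]
E
python3 - <<'E'
from h import *
print(sense(), grip_point_offset)
a=[]
for n in("scene","top"):
    f=grab_frame(n); np.save(f"pics/{n}.npy",f,allow_pickle=True); cv2.imwrite(f"pics/{n}0.png",f["color"]); print(n,f["vertical_fov"],f["cx"],f["cy"],f["color"].shape,np.round(f["world_from_camera"],3).tolist())
E
```

```text
{'clock': 0.0, 'qpos': array([ 1.15557851e+00,  3.53666030e-01,  1.63412140e+00,  2.50881117e-05,
        1.15518537e+00, -2.38391947e-03]), 'qvel': array([3.60690498e-04, 1.44109313e-03, 1.64469983e-04, 6.82069501e-06,
       1.32010331e-04, 5.31701160e-05]), 'joint_efforts': array([-3.61460887e-03, -6.05242753e+01, -3.42061973e+01, -3.23421191e-04,
        9.34102776e-03, -9.40749942e-05]), 'eef_pos': array([250.59229709, 572.16519266, 303.15588538]), 'tcp_rot': array([-3.14021257e+00, -2.62284354e-05,  2.72874859e+00]), 'contact_force': array([-0.05337481, -0.70371096,  0.39199666]), 'wrist_torque': array([ 0.04640648, -0.04854501,  0.0051229 ]), 'opening': 0.9993228595568534} 53.900000000000006
scene 52.11531400568427 261.7694156985454 193.31978313495614 (384, 512, 3) [[0.9, -0.22, 0.376, 112.481], [-0.435, -0.443, 0.784, -527.688], [-0.006, -0.869, -0.495, 483.136], [0.0, 0.0, 0.0, 1.0]]
top 50.05234629250309 258.81952713787337 193.88578343361576 (384, 512, 3) [[-0.028, -0.999, 0.043, 404.574], [-1.0, 0.028, -0.004, 129.966], [0.002, -0.043, -0.999, 948.931], [0.0, 0.0, 0.0, 1.0]]
```

View pics/scene0.png

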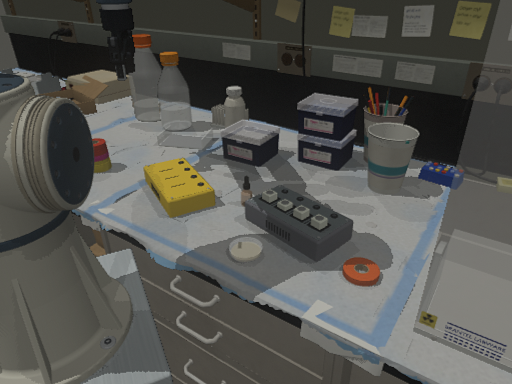

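View pics/top0.png

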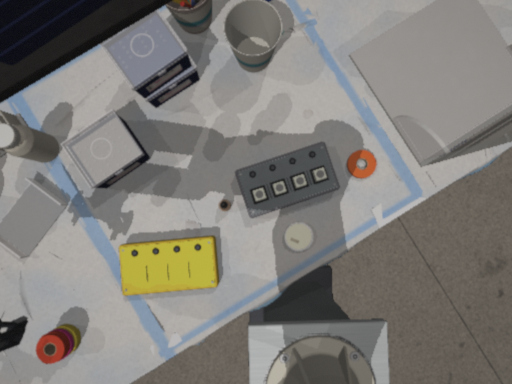

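The scene view shows the grey box with four white keys at (269,196), (286,206), (302,213) and (319,222). In the top view they are at (260,194), (280,187), (300,181) and (320,174). The candidates for the box in the top view are the grey one at (288,180), the yellow look-alike at (168,265), and the black lidded boxes at (105,150) and (150,60), which have no keys. I choose the grey one. Next I measure it and check it in a crop.

```bash
python3 - <<'E'
from h import *
out=[]
res={}
for n,(x0,x1,y0,y1) in dict(top=(235,345,140,220),scene=(240,355,175,255)).items():
    f=np.load(f"pics/{n}.npy",allow_pickle=True).item(); im=f["color"]
    c=im[y0:y1,x0:x1]; g=c.min(2)
    m=(g>130).astype(np.uint8)
    k,l,s,ce=cv2.connectedComponentsWithStats(m)
    P=[(ce[i]+[x0,y0],s[i,4],s[i,:4]) for i in range(1,k) if 30<s[i,4]<400]
    for p in P: print(n,p[0].round(1),p[1],p[2],onz(f,*p[0],69.5).round(1))
    out.append(cv2.resize(c,(780,int(780*(y1-y0)/(x1-x0)))))
cv2.imwrite("pics/crop1.png",cv2.resize(np.vstack([cv2.resize(o,(780,550)) for o in out]),(550,600)))
E
```

```text
top [342.4 206.6] 105 [105  51   5  29] [410.2 -51.2  69.5]
scene [267.5 179. ] 52 [21  1 15  6] [467.2 181.1  69.5]
scene [318.6 179.2] 184 [64  0 31 11] [570.7 128.6  69.5]
scene [335.  197.1] 244 [74 15 41 13] [556.8  45.   69.5]
scene [244.1 224. ] 164 [ 0 29 16 31] [346.6  37.5  69.5]
scene [349.7 217.8] 73 [100  37  15  19] [536.5 -32.6  69.5]
```

View pics/crop1.png

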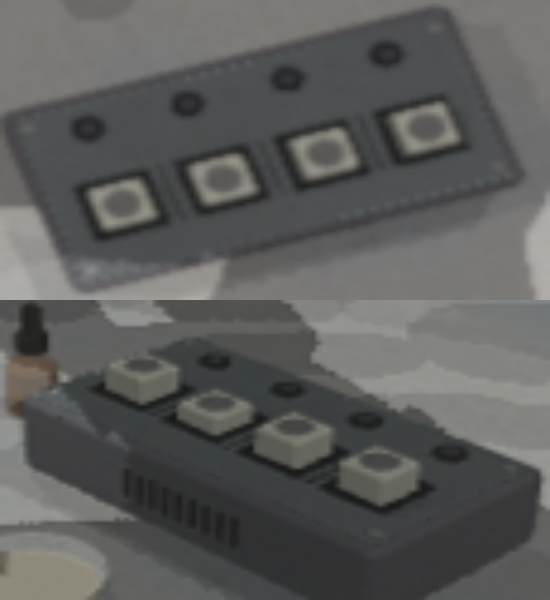

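The crop confirms the grey box: four keys, with the sockets at the back. The second key from the left looks lower than the others.

```bash
python3 - <<'E'
from h import *
f=np.load("pics/top.npy",allow_pickle=True).item(); im=f["color"]
x0,y0=246,162; c=im[y0:208,x0:333]
big=cv2.resize(c,None,fx=8,fy=8,interpolation=cv2.INTER_CUBIC)
g=big.max(2); t,_=cv2.threshold(g,0,255,cv2.THRESH_OTSU); print(t)
cs,_=cv2.findContours((g>t).astype(np.uint8),cv2.RETR_EXTERNAL,cv2.CHAIN_APPROX_NONE)
P=[]
for k in cs:
    if 3000<cv2.contourArea(k)<20000:
        r=cv2.minAreaRect(k); ctr=(np.array(r[0])+.5)/8-.5+[x0,y0]
        P.append((ctr[0],onz(f,*ctr,69.5))); print(ctr.round(1),np.array(r[1]).round(0)/8,r[2],P[-1][1].round(1))
P=np.array([p[1] for p in sorted(P,key=lambda p:p[0])])
print(np.linalg.norm(np.diff(P,axis=0),axis=1))
d=P[-1]-P[0]; print("yaw box",np.arctan2(-d[0]*-1,-d[1]*1) , np.arctan2(d[0],-d[1]))
print("tool yaw", sense()["tcp_rot"])
E
```

```text
98.0
[316.2 200.7] [13.5   32.375] 90.0 [424.4   4.4  69.5]
[259.  193.9] [11.375 11.375] 71.56504821777344 [442.4 126.5  69.5]
[279.1 187.3] [11.375 11.375] 71.56504821777344 [455.4  83.   69.5]
[299.5 180.4] [11.375 11.5  ] 71.56504821777344 [468.9  38.9  69.5]
[319.5 173.7] [11.375 11.5  ] 71.56504821777344 [482.1  -4.7  69.5]
[45.3922704  46.14694558 56.32261942 58.40670508]
yaw box 0.29406054980743046 0.29406054980743046
tool yaw [-3.14037768e+00  1.45993612e-05  2.72882006e+00]
```

Call:
{"fn": "drive_tool", "kwargs": {
  "targets": [-0.178,-0.166,0,0,0,-0.35,0,-0.3545,-0.3316,0,0,0,-0.706,0,-0.3545,-0.3316,0,0,0,-0.706,0,-0.3545,-0.3316,0,0,0,-0.706,0,-0.3545,-0.3316,0,0,0,-0.706,0,-0.3545,-0.3316,0,0,0,-0.706,0,-0.3545,-0.3316,0,0,0,-0.706,0,-0.3545,-0.3316,0,0,0,-0.706,0,-0.3545,-0.3316,0,0,0,-0.706,0,-0.3545,-0.3316,0,0,0,-0.706,0,-0.3545,-0.3316,0,0,0,-0.706,0,-0.3545,-0.3316,0,0,0,-0.706,0],
  "force": 20
}}

```text
clock: 1.1
eef_pos: [442.9, 123.9, 303.9]
tcp_rot: [-3.141, 0.0, -2.849]
contact_force: [0.6, 0.7, -0.5]
opening: -0.004
```

Call:
{"fn": "drive_tool", "kwargs": {
  "targets": [0,0,0.04,0,0,0,0,0,0,0.08,0,0,0,0,0,0,0.11,0,0,0,0,0,0,0.11,0,0,0,0,0,0,0.11,0,0,0,0]
}}

```text
clock: 1.52
eef_pos: [441.6, 126.2, 193.1]
tcp_rot: [3.142, -0.004, -2.848]
contact_force: [0.7, -0.9, 1.1]
opening: -0.001
```

```bash
python3 - <<'E'
from h import *
s=sense(); print(s["eef_pos"],s["tcp_rot"],s["contact_force"])
ims=[]
for n in("scene","wrist"):
    f=grab_frame(n); im=f["color"]
    T=np.array(f["world_from_camera"]); print(n,f["vertical_fov"],T.round(2).tolist())
    p=s["eef_pos"]
    if n=="scene":
        for k in(73,86): print(k,px(f,p-[0,0,k]))
        ims.append(cv2.resize(im[100:260,200:360],(400,400)))
    else: ims.append(cv2.resize(im,(533,400)))
cv2.imwrite("pics/c2.png",cv2.resize(np.hstack(ims),(800,343)))
E
```

```text
[441.55369952 126.24167016 193.11121689] [ 3.14153452 -0.00390047 -2.84846381] [ 0.73482925 -0.89812026  1.11382775]
scene 52.11531400568427 [[0.9, -0.22, 0.38, 112.48], [-0.44, -0.44, 0.78, -527.69], [-0.01, -0.87, -0.49, 483.14], [0.0, 0.0, 0.0, 1.0]]
73 (np.float64(268.2812161880834), np.float64(170.85155479222388))
86 (np.float64(268.26517462094523), np.float64(176.4232576757902))
wrist 68.58312004311088 [[-0.29, 0.92, 0.27, 374.91], [0.96, 0.28, 0.08, 106.18], [-0.0, 0.28, -0.96, 264.73], [0.0, 0.0, 0.0, 1.0]]
```

View pics/c2.png

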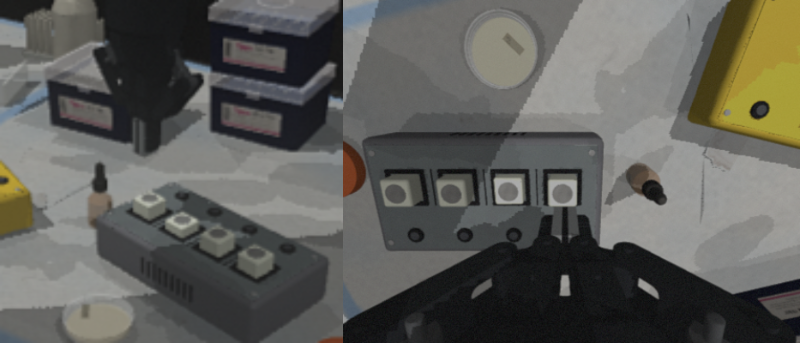

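The left crop shows the shut fingertip above key 1, at about v=171, so the tip is 73 mm ahead of the TCP. The wrist view shows the tip in line with key 1, and key 2 lower than the rest. Next I descend to just above key 1.

Call:
{"fn": "drive_tool", "kwargs": {
  "targets": [0,0,0.03,0,0,0,0,0,0,0.046,0,0,0,0,0,0,0.046,0,0,0,0,0,0,0.046,0,0,0,0,0,0,0.046,0,0,0,0]
}}

```text
clock: 2.03
eef_pos: [443.6, 127.0, 149.7]
tcp_rot: [-3.142, 0.003, -2.848]
contact_force: [0.3, -1.1, -0.1]
opening: 0.001
```

Call:
{"fn": "drive_tool", "kwargs": {
  "targets": [0,0,0.001,0,0,0,0,0,0,0.002,0,0,0,0,0,0,0.003,0,0,0,0,0,0,0.003,0,0,0,0,0,0,0.003,0,0,0,0]
}}

```text
clock: 2.45
eef_pos: [442.4, 126.6, 145.0]
tcp_rot: [3.142, 0.0, -2.848]
contact_force: [-0.4, -0.1, 0.8]
opening: -0.001
```

Call:
{"fn": "drive_tool", "kwargs": {
  "targets": [0,0,0.001,0,0,0,0,0,0,0.002,0,0,0,0,0,0,0.003,0,0,0,0,0,0,0.004,0,0,0,0,0,0,0.004,0,0,0,0,0,0,0.004,0,0,0,0]
}}

```text
clock: 2.95
eef_pos: [442.4, 126.5, 140.8]
tcp_rot: [-3.142, -0.0, -2.848]
contact_force: [-2.2, 0.4, 3.1]
opening: 0.004
```

```bash
python3 - <<'E'
from h import *
f=grab_frame("wrist"); s=sense(); print(s["contact_force"],s["eef_pos"],s["clock"])
cv2.imwrite("pics/w1.png",f["color"])
s=sense(); print(s["contact_force"])
E
```

```text
[-1.89292257  0.04191417  2.35641129] [442.42669093 126.53111342 140.89881661] 3.0
[-1.89292257  0.04191417  2.35641129]
```

Call:
{"fn": "drive_tool", "kwargs": {
  "targets": [0,0,0.0012,0,0,0,0,0,0,0.0012,0,0,0,0,0,0,0.0012,0,0,0,0]
}}

```text
clock: 3.25
eef_pos: [442.4, 126.5, 139.7]
tcp_rot: [-3.142, 0.0, -2.848]
contact_force: [-0.4, -0.9, 3.3]
opening: 0.001
```

Call:
{"fn": "drive_tool", "kwargs": {
  "targets": [0,0,-0.02,0,0,0,0,0,0,-0.02,0,0,0,0,0,0.0457,-0.02,0,0,0,0,0,0.0457,-0.02,0,0,0,0,0,0.0457,-0.02,0,0,0,0,0,0.0457,-0.02,0,0,0,0]
}}

```text
clock: 3.75
eef_pos: [429.0, 170.4, 159.4]
tcp_rot: [-3.141, -0.0, -2.847]
contact_force: [0.6, -0.6, 0.8]
opening: -0.0
```

I got the sign wrong: tool +y points left. The tip stayed at z=86 mm and touched nothing, with forces near zero. I move back right to key 2.

Call:
{"fn": "drive_tool", "kwargs": {
  "targets": [0,-0.03,0,0,0,0,0,0,-0.06,0,0,0,0,0,0,-0.0911,0,0,0,0,0,0,-0.0911,0,0,0,0,0,0,-0.0911,0,0,0,0,0,0,-0.0911,0.008,0,0,0,0,0,-0.0911,0.015,0,0,0,0,0,-0.0911,0.015,0,0,0,0,0,-0.0911,0.015,0,0,0,0]
}}

```text
clock: 4.5
eef_pos: [454.8, 83.6, 143.9]
tcp_rot: [3.141, -0.002, -2.847]
contact_force: [-0.4, -0.4, 0.2]
opening: 0.002
```

Call:
{"fn": "drive_tool", "kwargs": {
  "targets": [0,0,0.001,0,0,0,0,0,0,0.002,0,0,0,0,0,0,0.003,0,0,0,0,0,0,0.004,0,0,0,0,0,0,0.004,0,0,0,0,0,0,0.004,0,0,0,0]
}}

```text
clock: 5.0
eef_pos: [455.5, 83.1, 140.7]
tcp_rot: [-3.142, 0.0, -2.848]
contact_force: [-0.4, -0.2, 0.4]
opening: 0.003
```

Call:
{"fn": "drive_tool", "kwargs": {
  "targets": [0,0,0.001,0,0,0,0,0,0,0.002,0,0,0,0,0,0,0.0027,0,0,0,0,0,0,0.0027,0,0,0,0,0,0,0.0027,0,0,0,0]
}}

```text
clock: 5.42
eef_pos: [455.5, 83.0, 137.9]
tcp_rot: [3.142, -0.0, -2.848]
contact_force: [-1.1, 0.0, 0.0]
opening: 0.003
```

Call:
{"fn": "drive_tool", "kwargs": {
  "targets": [0,0,0.0005,0,0,0,0,0,0,0.0005,0,0,0,0,0,0,0.0005,0,0,0,0]
}}

```text
clock: 5.67
eef_pos: [455.5, 83.1, 137.5]
tcp_rot: [3.142, -0.0, -2.848]
contact_force: [0.1, 0.2, -0.5]
opening: 0.001
```

Call:
{"fn": "drive_tool", "kwargs": {
  "targets": [0,0,0.0005,0,0,0,0,0,0,0.0005,0,0,0,0,0,0,0.0005,0,0,0,0]
}}

```text
clock: 5.92
eef_pos: [455.6, 83.1, 137.0]
tcp_rot: [-3.142, 0.0, -2.848]
contact_force: [-0.7, 1.3, 0.0]
opening: -0.003
```

Call:
{"fn": "drive_tool", "kwargs": {
  "targets": [0,0,0.0004,0,0,0,0,0,0,0.0004,0,0,0,0,0,0,0.0004,0,0,0,0]
}}

```text
clock: 6.17
eef_pos: [455.6, 83.1, 136.7]
tcp_rot: [-3.142, 0.0, -2.848]
contact_force: [-0.2, 0.2, 3.8]
opening: -0.001
```

Key 2 is the latched one: contact came only at TCP z≈136.8, with 3.8 N. I lift off and go to key 3.

Call:
{"fn": "drive_tool", "kwargs": {
  "targets": [0,0,-0.02,0,0,0,0,0,0,-0.02,0,0,0,0,0,-0.0459,-0.02,0,0,0,0,0,-0.0459,-0.02,0,0,0,0,0,-0.0459,-0.02,0,0,0,0,0,-0.0459,-0.014,0,0,0,0,0,-0.0459,-0.0075,0,0,0,0,0,-0.0459,-0.0075,0,0,0,0,0,-0.0459,-0.0075,0,0,0,0]
}}

```text
clock: 6.92
eef_pos: [468.0, 39.7, 143.2]
tcp_rot: [3.141, -0.002, -2.848]
contact_force: [0.5, 0.6, 0.4]
opening: 0.001
```

Call:
{"fn": "drive_tool", "kwargs": {
  "targets": [0,0,0.001,0,0,0,0,0,0,0.002,0,0,0,0,0,0,0.003,0,0,0,0,0,0,0.0043,0,0,0,0,0,0,0.0043,0,0,0,0,0,0,0.0043,0,0,0,0]
}}

```text
clock: 7.42
eef_pos: [468.9, 39.3, 139.9]
tcp_rot: [3.141, 0.0, -2.848]
contact_force: [-1.8, 2.9, 2.9]
opening: 0.001
```

Call:
{"fn": "drive_tool", "kwargs": {
  "targets": [0,0,-0.02,0,0,0,0,0,0,-0.02,0,0,0,0,0,-0.0457,-0.02,0,0,0,0,0,-0.0457,-0.02,0,0,0,0,0,-0.0457,-0.02,0,0,0,0,0,-0.0457,-0.01,0,0,0,0,0,-0.0457,-0.0043,0,0,0,0,0,-0.0457,-0.0043,0,0,0,0,0,-0.0457,-0.0043,0,0,0,0]
}}

```text
clock: 8.17
eef_pos: [481.3, -4.0, 143.2]
tcp_rot: [3.141, -0.002, -2.848]
contact_force: [0.9, 0.1, 0.7]
opening: -0.001
```

Call:
{"fn": "drive_tool", "kwargs": {
  "targets": [0,0,0.001,0,0,0,0,0,0,0.002,0,0,0,0,0,0,0.003,0,0,0,0,0,0,0.0043,0,0,0,0,0,0,0.0043,0,0,0,0,0,0,0.0043,0,0,0,0]
}}

```text
clock: 8.67
eef_pos: [482.0, -4.5, 139.9]
tcp_rot: [3.141, 0.0, -2.848]
contact_force: [-0.9, 1.5, 2.6]
opening: -0.003
```

All four keys are tapped: 1, 3 and 4 are up, and 2 is latched. I go back above key 2 and look before pressing.

Call:
{"fn": "drive_tool", "kwargs": {
  "targets": [0,0,-0.02,0,0,0,0,0,0,-0.02,0,0,0,0,0,0.03,-0.02,0,0,0,0,0,0.06,-0.02,0,0,0,0,0,0.0916,-0.02,0,0,0,0,0,0.0916,-0.02,0,0,0,0,0,0.0916,-0.02,0,0,0,0,0,0.0916,-0.02,0,0,0,0]
}}

```text
clock: 9.33
eef_pos: [455.7, 82.9, 159.7]
tcp_rot: [-3.141, 0.0, -2.847]
contact_force: [0.0, -0.7, 0.1]
opening: 0.002
```

```bash
python3 - <<'E'
from h import *
s=sense(); print(s["eef_pos"],s["contact_force"])
cv2.imwrite("pics/w2.png",np.hstack([cv2.resize(grab_frame("scene")["color"][150:270,230:370],(400,343)),cv2.resize(grab_frame("wrist")["color"],(400,343))]))
E
```

```text
[455.72550387  82.93899777 159.67642631] [ 0.02617898 -0.73207405  0.07455139]
```

View pics/w2.png

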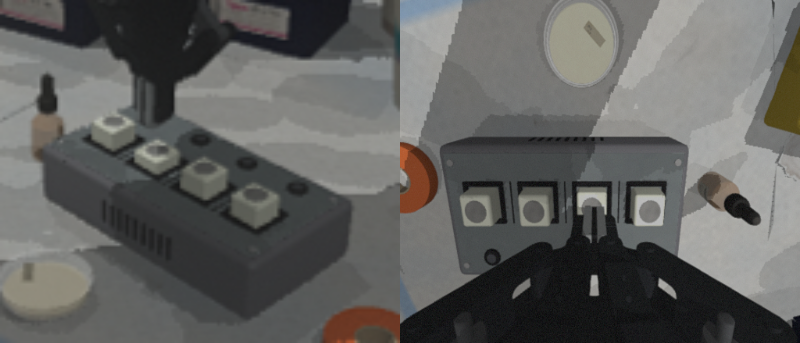

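Key 2 is still down, the other three are up, and the tip is over key 2. I press it home.

Call:
{"fn": "drive_tool", "kwargs": {
  "targets": [0,0,0.015,0,0,0,0,0,0,0.022,0,0,0,0,0,0,0.024,0,0,0,0,0,0,0.026,0,0,0,0,0,0,0.0275,0,0,0,0,0,0,0.0285,0,0,0,0,0,0,0.0285,0,0,0,0]
}}

```text
clock: 10.02
eef_pos: [455.6, 82.4, 131.6]
tcp_rot: [-3.141, -0.001, -2.849]
contact_force: [-1.3, -4.3, 6.4]
opening: 0.0
```

Call:
{"fn": "drive_tool", "kwargs": {
  "targets": [0,0,0.0005,0,0,0,0,0,0,0.001,0,0,0,0,0,0,0.001,0,0,0,0]
}}

```text
clock: 10.27
eef_pos: [455.6, 82.4, 131.2]
tcp_rot: [-3.141, -0.001, -2.848]
contact_force: [-4.4, -5.4, 14.5]
opening: 0.003
```

It is on the stop at 14.5 N, well over the 7 N needed. I hold there, then let go and rise straight up.

Call:
{"fn": "drive_tool", "kwargs": {
  "targets": [0,0,0,0,0,0,0,0,0,0,0,0,0,0,0,0,0,0,0,0,0,0,0,0,0,0,0,0,0,0,0,0,0,0,0,0,0,0,0,0,0,0]
}}

```text
clock: 10.77
eef_pos: [455.6, 82.4, 131.2]
tcp_rot: [-3.141, -0.0, -2.848]
contact_force: [-3.6, -5.5, 16.0]
opening: 0.004
```

Call:
{"fn": "drive_tool", "kwargs": {
  "targets": [0,0,-0.01,0,0,0,0,0,0,-0.03,0,0,0,0,0,0,-0.06,0,0,0,0,0,0,-0.1,0,0,0,0,0,0,-0.12,0,0,0,0,0,0,-0.12,0,0,0,0,0,0,-0.12,0,0,0,0]
}}

```text
clock: 11.35
eef_pos: [456.1, 83.0, 251.7]
tcp_rot: [-3.141, 0.003, -2.849]
contact_force: [0.2, -0.1, 0.1]
opening: -0.002
```

```bash
python3 - <<'E'
from h import *
s=sense(); print(s["eef_pos"],s["contact_force"],s["clock"])
cv2.imwrite("pics/w3.png",np.hstack([cv2.resize(grab_frame("scene")["color"][150:290,225:390],(400,343)),cv2.resize(grab_frame("wrist")["color"],(400,343))]))
E
```

```text
[456.09261724  83.0258843  251.65742066] [ 0.24157891 -0.06244459  0.13720647] 11.35
```

View pics/w3.png

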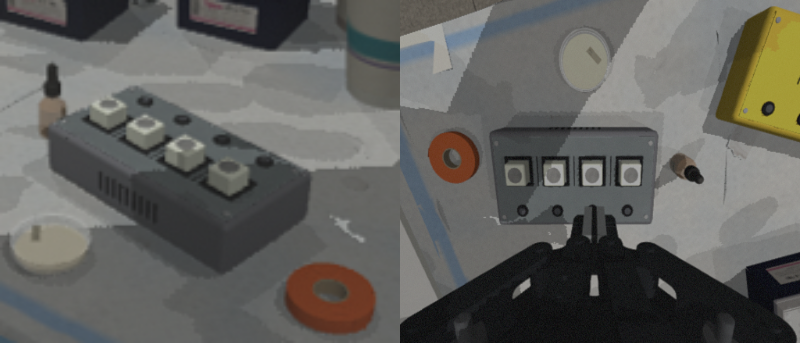

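All four keys now stand evenly, at crop pixels (107,112), (145,132), (185,153) and (228,175). The bottle, dish and tape look unmoved, and the arm is clear.

```bash
python3 -c "
from rig import sign_off; print(sign_off())"
```

```text
the job is handed in; nothing more can be done
None
```

The job is done and handed in. The latched key on the grey box was the second from the left, and it has been released.

- **Taps:** I tapped the keys left to right with the closed fingertips.
    - **Keys 1, 3 and 4** were up and gave about 3 N at 2–3 mm down.
    - **Key 2** met the finger only about 5 mm lower, at 3.8 N, so it was the latched one. A picture before the final press showed it still down and the other three still up.
- **Release:** I pressed key 2 onto its stop at about 15 N, held it for over 0.5 s and lifted off.
- **Last checks:** The final pictures show all four keys standing evenly. The bottle, dish and tape roll look unmoved, though I judged that by eye. The contact force was about 0 N with the tool well clear, at 11.4 s on the clock.
- **Slip:** After key 1 I moved about 46 mm left instead of right, because I had the sign wrong. The tip stayed 8 mm above the bottle's height, and the force reading was about 1 N, as with the tool free, so nothing was touched.

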